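Set the icing warmer's click dial and start it

TASK

With the fingertip resting on the icing warmer's big knurled dial, turn it clockwise by friction until it has clicked into place with its white pointer line at the long mark, and let go; then press the round start key beside it fully down and leave it to spring back. Only touch the dial and the key: nothing is to be picked up, and everything else stays where it stands.

Things in the scene. Friction and masses are not known exactly. Their poses are not given: they have to be found in the camera images.
- warmer: Metal icing warmer, a fixed case 280 (x) x 320 (y) x 90 mm high. Origin: centre of its underside; x points from its control strip (front, robot's side) to its lidded pan (back), y to its left, z up. Flat top panel at z = 90 mm. On it: dial axis at (-70, +80) mm, start key at (-70, -100), a nozzle standing between them near (-70, -25), pan lid over the back half.
- dial_top (a point): Centre of the flat top of the dial, on its vertical axis: a black knurled disc 100 mm across (too wide to pinch), 22 mm thick, its top 122 mm above the table, with a white pointer line 21 to 45 mm from the centre. Press on the top face 30 to 38 mm from the centre and sweep the finger round the axis: it turns by friction. The knurled rim can also be pushed along from the side.
- push (a joint): How far the sprung dial is pressed down, in m: 0 to 0.008. About 2 N starts it, 5.6 N at 0.005, 7.7 N at the stop. The dial turns at any depth and rises again when released.
- long_mark (a point): Middle of the long black radial mark (18 x 6 mm) on the panel, 64 mm from the dial's axis, straight towards the warmer's +x (away from the robot). The other click positions have small round black studs, 30 degrees apart.
- dial (a joint): Angle of the dial in rad, growing clockwise seen from above. Clicks every 0.5236 rad: -1.047, -0.524, 0, 0.524 (pointer at the long mark: wanted), 1.047, 1.571. At value q the pointer is (0.524 - q) counter-clockwise of the long mark. Let go, it snaps to the nearest click; peak torque 0.055 N m. Starts at about 0 or -0.524, one or two clicks short.
- start_top (a point): Centre of the top of the start key: a grey round push button, 32 mm across, standing in a dark round housing on the control strip, on the other side of the nozzle from the dial.
- start (a joint): Travel of the start key in m: 0 up, 0.006 fully down, which takes 5 N; it springs back.
- lid_mid (a point): Loose flat metal lid 108 x 270 mm with a black grip knob 30 mm across, lying on the back half of the warmer; the knob's top is 31 mm above the panel. The point is on the knob's axis, 10 mm above the lid's underside. To be left alone.
- nozzle_mid (a point): Small loose steel icing nozzle, a cone 28 mm across the foot and 42 mm high, standing on the control strip between dial and start key. Point half-way up. To be left alone.
- jar_mid (a point): Amber jar 68 mm across, 85 mm high, on the table. Point half-way up. To be left alone.
- mug_mid (a point): White mug 80 mm across, 90 mm high, on the table. Point half-way up. To be left alone.
- spatula_grip (a point): Wooden-handled spatula 260 mm long lying on the table. Point on its handle. To be left alone.
- timer_mid (a point): White kitchen timer 68 mm across, 38 mm high with a small black knob 36 mm across, on the table. It is not the dial. Point half-way up. To be left alone.
- bowl_mid (a point): Steel bowl 150 mm across, 60 mm high, on the table. Point half-way up. To be left alone.

How it is judged:
By the outcome, as a careful person would: the job done as asked, in the order asked, and still so for the second after the job is handed in, with the robot touching nothing.
It also fails if it takes over 38 s, if anything falls off the work surface, if the arm or the gripper's body presses on something with over 40 N, if the wrist force passes 120 N, or if a joint passes its speed limit or range.

ROBOT

A 7-joint arm with a two-finger parallel gripper is mounted at the origin on the work surface. World frame = base frame: x ahead of the robot, y to its left, z up, the work surface at z = 0. Lengths are in mm, angles in rad, forces in N, time in s.
With the tool pointing down it reaches from about 425 to 825 mm from the base axis. Payload 3.6 kg.
Tool frame: the origin (TCP) lies on the centre line of the jaws, within the pads' length; the fingertips stand bot.tips_ahead ahead of it and the grasp point (between the pads) lies 2 mm behind it (bot.tips_ahead is the distance from the TCP to the fingertips, in mm); z points along the fingers, y is the line along which they close (so a half turn about z gives the same grasp; the last joint's range is limited). The gripper opens to 85 mm and grips with 20 to 120 N. Pads are 22 mm wide; open, the fingers measure 114 mm over their backs; the gripper's body (76 mm by 85 mm) begins 54 mm behind the grasp point. The pads swing forward as they close: fully open they stand 13 mm farther back than shut.
Start: joints at [-1.373, 0.615, -0.013, 1.423, 0.008, 1.103, -0.04], TCP at [144.228, 633.768, 248.297] pointing down, gripper open.
Joint ranges: [-3.12, 3.12], [-0.3, 2.06], [-1.34, 1.32], [0.26, 2.42], [-1.36, 4.5], [0.01, 1.98], [-2.84, 2.84]. Speed limits (rad/s): [2.79, 2.79, 3.14, 3.14, 3.14, 3.14, 3.14].

INTERFACE

Orientations are given as a 3x3 rotation matrix whose columns are the frame's x, y, z axes.
In Python, from station import bot gives the robot as it stands. The module is installed in compiled form; this text tells all that it offers.
- The arm moves only by the shell command python3 -m pendant 'ROWS' [OPENING] [FORCE]. ROWS is JSON, a list of rows, each a list of 6 numbers: the shift along the tool's x, y, z in m, then the turn, a rotation vector about the tool's x, y, z in rad. A call has 1 to 5 rows; each row is the pose to reach, as a shift and turn from the pose commanded when the call began, along the tool's axes at that moment; what a row does not reach only later rows make up. A row lasts 1/8 s, in which the tool goes at most 62.5 mm and 10.7 degrees, less where a joint would pass 70% of its speed; a pose out of reach is approached as far as the arm can. A call with a gripper value outside its range is refused whole. OPENING is the gripper command: -1 is fully open, 1 is shut, values between are in proportion, set as the call begins (- or left out, the last holds). The fingers move at their own pace and stop on an object; FORCE is the grip in N (left out, the last holds). Time passes only in rows, so rows that repeat a pose let the fingers close. It gives the time, the measured TCP pose, the force, the opening and the grip force at its end, in the units of the state.
- bot.state(): the state, without advancing time (a new reading comes with each control period).
- bot.snapshot(name): name is "scene" or "side" or "wrist"; returns a dict with "frame" (480x640x3 uint8, red, green, blue), "fx", "fy", "cx", "cy" (pixels), "rvec" (rotation vector, rad) and "tvec" (3), from world to camera coordinates, as OpenCV has them. Camera axes: x right, y down, z forward; pixel columns grow to the right and rows downward; lengths in mm; the calibration is good to about 2 mm. A picture is of the moment at which its call begins. There is no depth.
- bot.job_done(): hands the job in; it is judged then, once.
The state is a dict: "time_s": time; "joint_pos": joint angles; "dq": joint speeds; "joint_torque": joint torques, N m; "tcp_pos": TCP position; "eef_rot": TCP orientation; "wrist_force": force on the tool from outside, world axes, zero at the start; "torque": the same for the moment, N m; "opening": finger opening in mm; "grasp_force": force on a finger pad.
Only numpy, scipy, OpenCV 4.12 (cv2) and the standard library are available. Lean on these libraries where they do the work, as an engineer would, in place of code of your own. Each camera call takes 0.05 s, during which the arm holds its last target. There are 200 camera calls.

## Working session

There is one attempt and no reset: what is moved stays moved. The work goes in short steps, Python scripts to look and compute and a shell command to move; the robot and the scene stay as the last step left them, time stands still between calls to the robot, and variables do not carry over. Pictures are saved under pics/ and viewed, at most 10 in all, crops included, and the job is handed in when it is done.

```bash
mkdir -p pics; python3 - <<'E'
from station import bot
import cv2,numpy as np
s=bot.state();print(s, bot.tips_ahead)
for n in("scene","side"):
    p=bot.snapshot(n);cv2.imwrite(f"pics/{n}0.png",p["frame"][:,:,::-1]);print(n,{k:v for k,v in p.items() if k!="frame"})
E
```

```text
{'time_s': 0.0, 'joint_pos': array([-1.37348654,  0.61598482, -0.01262951,  1.42488965,  0.00811155,
        1.10335084, -0.04043722]), 'dq': array([-0.00031724, -0.00120606,  0.00093283, -0.00204415,  0.00132758,
        0.00071741,  0.0005061 ]), 'joint_torque': array([-3.72719762e-05, -4.69219708e+01,  2.59242598e-01, -1.71029842e+01,
        9.96795832e-03,  9.78036260e-03, -2.07127840e-06]), 'tcp_pos': array([144.09470002, 633.10633397, 247.09849653]), 'eef_rot': array([[-9.75068998e-01,  2.21901249e-01, -5.34382897e-04],
       [ 2.21901889e-01,  9.75065725e-01, -2.52644602e-03],
       [-3.95630814e-05, -2.58203976e-03, -9.99996666e-01]]), 'wrist_force': array([ 0.21444669,  0.26479438, -0.53430933]), 'torque': array([-0.01257361,  0.02129999,  0.02754776]), 'grasp_force': 0.0, 'opening': 85.42188543693628} 17.0
scene {'fx': 446.3263450326672, 'fy': 446.3263450326672, 'cx': 315.58877377577915, 'cy': 245.9855987654933, 'rvec': array([ 2.00890908,  1.39076772, -0.54403935]), 'tvec': array([-209.14422521, -289.86036313, 1344.9336999 ])}
side {'fx': 450.78756351548975, 'fy': 450.78756351548975, 'cx': 317.0392694804347, 'cy': 239.00678615695537, 'rvec': array([ 2.407627  , -0.07871365,  0.04303773]), 'tvec': array([-525.17883758,   82.50871676, 1039.56120807])}
```

View pics/scene0.png

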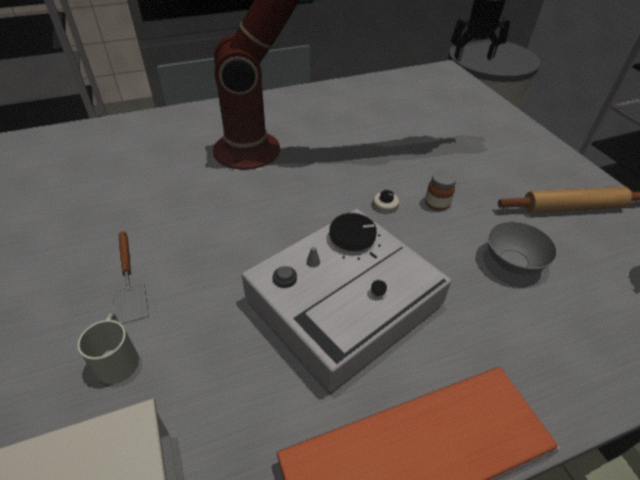

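View pics/side0.png

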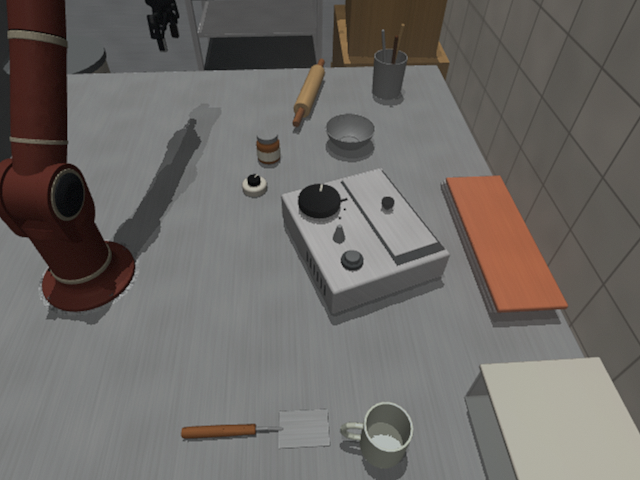

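The scene view shows the warmer with its dial at about (353,231), the key at (285,273), the nozzle at (313,257) and the lid knob at (378,288). In the side view the dial is at (320,199), the key at (352,258) and the nozzle at (339,233). I'll enlarge both for accurate pixels.

```bash
cat > h.py <<'E'
import cv2,numpy as np
from station import bot
def K(p): return np.array([[p["fx"],0,p["cx"]],[0,p["fy"],p["cy"]],[0,0,1]])
def unproj(p,uv,z):
    R=cv2.Rodrigues(p["rvec"])[0]; C=-R.T@p["tvec"]
    d=R.T@np.linalg.solve(K(p),[uv[0],uv[1],1]); return C+d*(z-C[2])/d[2]
def proj(p,X): return cv2.projectPoints(np.float64(X).reshape(-1,1,3),p["rvec"],p["tvec"],K(p),None)[0][:,0]
def tri(pa,a,pb,b):
    M=[K(p)@np.c_[cv2.Rodrigues(p["rvec"])[0],p["tvec"]] for p in(pa,pb)]
    X=cv2.triangulatePoints(M[0],M[1],np.float64(a),np.float64(b))[:,0]; return X[:3]/X[3]
def crop(p,x,y,w,h,k,name):
    cv2.imwrite(name,cv2.resize(p["frame"][y:y+h,x:x+w,::-1],None,fx=k,fy=k,interpolation=cv2.INTER_CUBIC))
E
python3 - <<'E'
from h import *
a=bot.snapshot("scene");b=bot.snapshot("side")
crop(a,240,195,160,120,5,"pics/sc1.png");crop(b,275,165,160,120,5,"pics/si1.png")
for n,u,v in(("dial",(353,231),(320,199)),("key",(285,272),(352,258)),("knob",(379,286),(388,202))):print(n,tri(a,u,b,v).round())
E
```

```text
dial [539.  99. 116.]
key [593. -71. 106.]
knob [695.  81. 118.]
```

View pics/sc1.png

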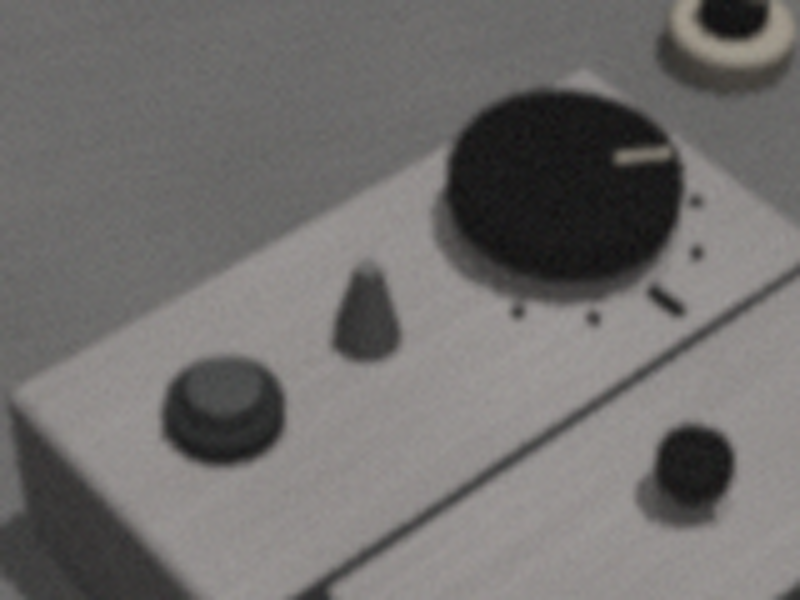

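View pics/si1.png

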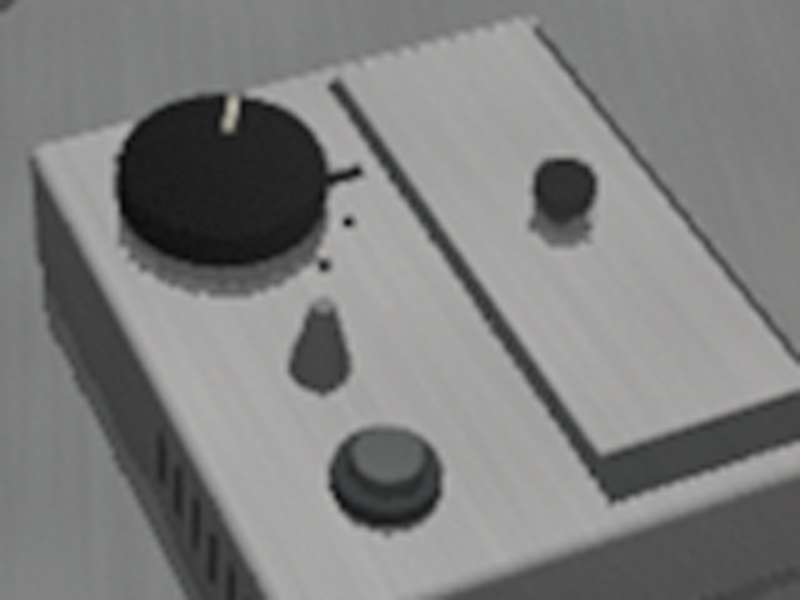

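```bash
python3 - <<'E'
from h import *
from scipy.optimize import least_squares
a=bot.snapshot("scene");b=bot.snapshot("side")
S=lambda u:np.array(u)/5+[240,195]-.4
T=lambda u:np.array(u)/5+[275,165]-.4
# warmer-frame points (on-case), fit x,y,yaw per camera and jointly
q={}
pts=[("s",(585,72),(-140,160,90)),("s",(15,395),(-140,-160,90)),("s",(667,300),(-6,80,90)),("t",(37,152),(-140,160,90)),("t",(361,171),(3,80,90))]
for ang,uv in((60,(696,201)),(30,(697,253)),(-30,(594,319)),(-60,(518,312))):
    pts.append(("s",uv,(-70+64*np.cos(np.radians(ang)),80+64*np.sin(np.radians(ang)),90)))
for ang,uv in((-30,(348,222)),(-60,(324,266))):
    pts.append(("t",uv,(-70+64*np.cos(np.radians(ang)),80+64*np.sin(np.radians(ang)),90)))
W=lambda v,X:np.array([v[0]+np.cos(v[2])*X[0]-np.sin(v[2])*X[1],v[1]+np.sin(v[2])*X[0]+np.cos(v[2])*X[1],X[2]])
def res(v,sel):
    return np.concatenate([ (proj(a if c=="s" else b,W(v,X))[0]-(S if c=="s" else T)(u)) for c,u,X in pts if c in sel])
for sel in("s","t","st"):
    r=least_squares(res,[620,30,.3],args=(sel,));v=r.x
    print(sel,v.round(3),"dial",W(v,(-70,80,122)).round(1),"key",W(v,(-70,-100,0)).round(1),"res",r.fun.reshape(-1,2).round(1).tolist())
for c,p,f,inn,out in(("s",a,S,(614,158),(670,153)),("t",b,T,(229,131),(234,97))):
    i,o=unproj(p,f(inn),122),unproj(p,f(out),122);d=W(v,(-70,80,122))
    for e in(i,o):
        e=e-d;print(c,"pointer r",np.hypot(*e[:2]).round(1),"ccw deg of mark",np.degrees(np.arctan2(e[1],e[0])-v[2]).round(1))
print("key",tri(a,S((224,386)),b,T((386,452))),"nozzle tip",tri(a,S((368,262)),b,T((323,302))))
E
```

```text
s [6.26515e+02 4.93950e+01 3.46000e-01] dial [533.5 100.9 122. ] key [594.6 -68.4   0. ] res [[-1.2, -3.1], [-2.3, -0.2], [0.0, -0.1], [1.4, -0.5], [1.6, -0.0], [0.8, 1.1], [-0.1, 1.4]]
t [6.28017e+02 4.66580e+01 3.21000e-01] dial [536.3 100.5 122. ] key [593.2 -70.3   0. ] res [[-2.4, -2.0], [-0.2, 0.2], [1.3, 0.5], [1.2, 0.9]]
st [6.27614e+02 4.85120e+01 3.41000e-01] dial [534.9 100.5 122. ] key [595.  -69.1   0. ] res [[-0.8, -2.6], [-2.5, -0.2], [0.0, 0.5], [-3.4, -1.5], [-1.0, -0.2], [1.5, 0.1], [1.7, 0.6], [0.7, 1.6], [-0.2, 1.9], [0.8, 0.1], [0.9, 0.6]]
s pointer r 20.9 ccw deg of mark 61.8
s pointer r 45.1 ccw deg of mark 59.7
t pointer r 21.4 ccw deg of mark 52.4
t pointer r 45.6 ccw deg of mark 56.8
key [593.28902291 -70.30055306 111.52166651] nozzle tip [572.15924546  -3.54756449 135.07279524]
```

The dial is at about (536,100,122) and the case yaw is about 0.33. The pointer is about 58° short of the long mark, so the dial is two clicks short and needs +60° clockwise. The key is at about (593,-70), with its top at about z=111. Next I'll go over the dial's near side with the jaws shut.

```bash
cat >> h.py <<'E'
def delta(x,y,ztip):
    s=bot.state(); d=s["eef_rot"].T@(np.array([x,y,ztip+bot.tips_ahead])-s["tcp_pos"])
    print("t",round(s["time_s"],2),"tcp",s["tcp_pos"].round(1),"F",s["wrist_force"].round(1),"delta mm",d.round(1)); return d
E
python3 -c "
from h import *
delta(514,74,170)"
```

```text
t 0.3 tcp [144.2 633.5 247.9] F [-0.1 -0.7  0.4] delta mm [-484.8 -463.5   61.3]
```

```bash
python3 -m pendant '[[-0.485,-0.463,0,0,0,0],[-0.485,-0.463,0,0,0,0],[-0.485,-0.463,0,0,0,0],[-0.485,-0.463,0,0,0,0],[-0.485,-0.463,0,0,0,0]]' 1 20; python3 -c "
from h import *
delta(514,74,170)"
```

```text
time_s: 0.92
tcp_pos: [317.9, 371.5, 248.6]
eef_rot: [[-0.975, 0.222, 0.001], [0.222, 0.975, 0.001], [-0.001, 0.001, -1.0]]
wrist_force: [1.1, -0.3, 0.8]
opening: -0.0
grasp_force: 0.0
t 0.93 tcp [317.9 371.5 248.6] F [ 1.1 -0.3  0.8] delta mm [-257.2 -246.6   61.6]
```

```bash
python3 -m pendant '[[-0.257,-0.246,0,0,0,0],[-0.257,-0.246,0,0,0,0],[-0.257,-0.246,0,0,0,0],[-0.257,-0.246,0,0,0,0],[-0.257,-0.246,0,0,0,0]]'; python3 -c "
from h import *
delta(514,74,170)"
```

```text
time_s: 1.55
tcp_pos: [490.0, 110.9, 248.7]
eef_rot: [[-0.975, 0.222, 0.001], [0.222, 0.975, 0.001], [-0.001, 0.001, -1.0]]
wrist_force: [0.6, 0.9, -0.3]
opening: -0.1
grasp_force: 0.0
t 1.55 tcp [490.  110.9 248.7] F [ 0.6  0.9 -0.3] delta mm [-31.5 -30.7  61.7]
```

```bash
python3 -m pendant '[[-0.03,-0.03,0.03,0,0,0],[-0.03,-0.03,0.06,0,0,0],[-0.03,-0.03,0.06,0,0,0],[-0.03,-0.03,0.06,0,0,0]]'; python3 - <<'E'
from h import *
delta(514,74,128)
p=bot.snapshot("wrist");cv2.imwrite("pics/w1.png",p["frame"][:,:,::-1])
c=np.array([536,100,122]);print(proj(p,c),proj(p,[593,-70,111]),proj(p,c-[0,0,0]+[-22,-26,0]))
E
```

```text
time_s: 2.05
tcp_pos: [511.9, 77.4, 189.3]
eef_rot: [[-0.975, 0.22, 0.001], [0.22, 0.975, 0.001], [-0.001, 0.001, -1.0]]
wrist_force: [-0.6, 0.4, 0.3]
opening: 0.1
grasp_force: 0.0
t 2.05 tcp [511.9  77.4 189.3] F [-0.6  0.4  0.3] delta mm [-2.7 -2.9 44.3]
[[357.72416393 296.3458162 ]] [[131.80774801 409.80604837]] [[306.5926218  271.86946385]]
```

View pics/w1.png

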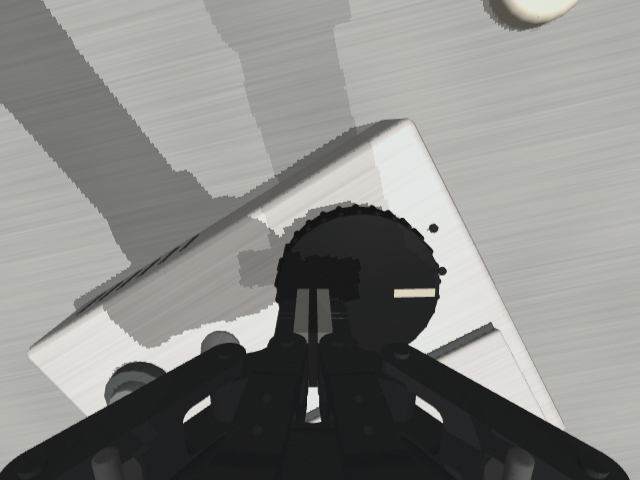

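The wrist view shows the dial centred at about (358,295), against a predicted (358,296). The pointer runs from (394,294) to (435,292), which also points at that centre, so the position holds. The shut fingertips are over the dial's near part. Now I descend and press.

```bash
python3 -m pendant '[[-0.002,-0.003,0.03,0,0,0],[-0.002,-0.003,0.047,0,0,0],[-0.002,-0.003,0.047,0,0,0],[-0.002,-0.003,0.054,0,0,0],[-0.002,-0.003,0.054,0,0,0]]'; python3 -c "
from h import *
delta(514,74,115)"
```

```text
time_s: 2.72
tcp_pos: [514.0, 73.6, 135.5]
eef_rot: [[-0.975, 0.222, 0.003], [0.222, 0.975, 0.001], [-0.003, 0.001, -1.0]]
wrist_force: [-0.1, 0.5, 5.2]
opening: -0.0
grasp_force: 2.2
t 2.73 tcp [514.   73.6 135.5] F [-0.1  0.5  5.2] delta mm [0.1 0.4 3.5]
```

```bash
cat >> h.py <<'E'
def arc(angs,c=(536,100)):
    s=bot.state();R=s["eef_rot"];r=s["tcp_pos"][:2]-c
    print("r",np.hypot(*r).round(1),"ang",np.degrees(np.arctan2(r[1],r[0])).round(1),"F",s["wrist_force"].round(1))
    for a in angs:
        t=-np.radians(a);q=np.array([[np.cos(t),-np.sin(t)],[np.sin(t),np.cos(t)]])@r-r
        print(a,(R.T@np.array([*q,0])).round(1),"rz",round(-t,3))
E
python3 -c "
from h import *
arc([8,16,24,32])"
```

```text
r 34.4 ang -129.8 F [-0.1  0.5  5.2]
8 [ 4.1  2.5 -0. ] rz 0.14
16 [ 7.8  5.5 -0. ] rz 0.279
24 [11.1  9.  -0. ] rz 0.419
32 [13.9 12.9 -0. ] rz 0.559
```

```bash
python3 -m pendant '[[0,0,0.0025,0,0,0],[0.0041,0.0025,0.0025,0,0,0.14],[0.0078,0.0055,0.0025,0,0,0.279],[0.0111,0.009,0.0025,0,0,0.419],[0.0139,0.0129,0.0025,0,0,0.559]]'; python3 -c "
from h import *
arc([8,16,24,32,36])"
```

```text
time_s: 3.35
tcp_pos: [503.6, 88.6, 133.4]
eef_rot: [[-0.705, 0.709, 0.004], [0.709, 0.705, 0.0], [-0.003, 0.003, -1.0]]
wrist_force: [1.3, -1.6, 6.6]
opening: -0.1
grasp_force: 2.9
r 34.4 ang -160.6 F [ 1.3 -1.6  6.6]
8 [ 4.2  2.4 -0. ] rz 0.14
16 [ 8.   5.3 -0. ] rz 0.279
24 [11.3  8.7 -0. ] rz 0.419
32 [14.2 12.5  0. ] rz 0.559
36 [15.4 14.6  0. ] rz 0.628
```

```bash
python3 -m pendant '[[0.0042,0.0024,0,0,0,0.14],[0.008,0.0053,0,0,0,0.279],[0.0113,0.0087,0,0,0,0.419],[0.0135,0.0115,0,0,0,0.52],[0.0135,0.0115,0,0,0,0.52]]'; python3 - <<'E'
from h import *
arc([4])
a=bot.snapshot("scene");b=bot.snapshot("side")
A=cv2.resize(a["frame"][195:275,300:400],(500,400),interpolation=2);B=cv2.resize(b["frame"][160:240,280:380],(500,400),interpolation=2)
cv2.imwrite("pics/d1.png",cv2.resize(np.hstack([A,B])[:,:,::-1],(800,320)))
E
```

```text
time_s: 3.98
tcp_pos: [502.4, 106.7, 133.3]
eef_rot: [[-0.265, 0.964, 0.004], [0.964, 0.265, 0.0], [-0.001, 0.004, -1.0]]
wrist_force: [0.1, 0.1, 6.3]
opening: 0.1
grasp_force: 2.9
r 34.3 ang 168.7 F [0.1 0.1 6.3]
4 [2.1 1.1 0. ] rz 0.07
```

View pics/d1.png

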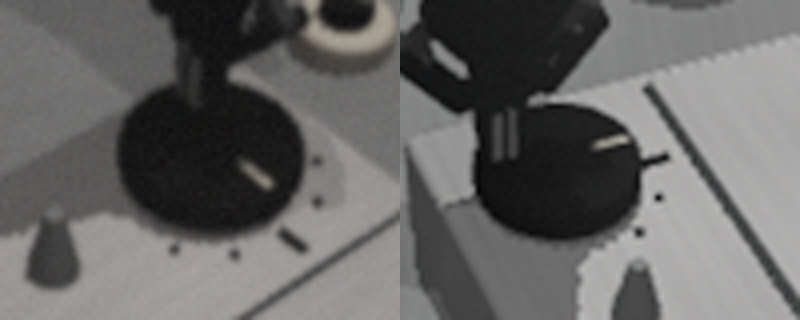

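Both views show the pointer in line with the long mark, and there's no sideways force on the tip. I'll lift straight off and measure.

```bash
python3 -m pendant '[[0,0,-0.008,0,0,0],[0,0,-0.03,0,0,0],[0,0,-0.07,0,0,0],[0,0,-0.07,0,0,0]]'; python3 - <<'E'
from h import *
b=bot.snapshot("side");a=bot.snapshot("scene")
d=np.array([536,100,122.])
for n,p in(("scene",a),("side",b)):
    f=cv2.cvtColor(p["frame"],cv2.COLOR_RGB2GRAY).astype(np.float32)
    out=[]
    for g in range(-90,91,1):
        th=.335+np.radians(g);X=[d+[r*np.cos(th),r*np.sin(th),0] for r in np.arange(24,42,2)]
        uv=proj(p,X);out.append((cv2.remap(f,np.float32(uv[:,:1]),np.float32(uv[:,1:]),1).mean(),g))
    print(n,"brightest at deg ccw of mark:",[ (round(float(v)),g) for v,g in sorted(out)[::-1][:6]])
delta(593,-70,153)
E
```

```text
time_s: 4.58
tcp_pos: [502.1, 106.6, 204.6]
eef_rot: [[-0.265, 0.964, 0.005], [0.964, 0.265, 0.002], [0.0, 0.006, -1.0]]
wrist_force: [0.4, 0.3, -0.1]
opening: -0.1
grasp_force: 0.0
scene brightest at deg ccw of mark: [(108, 2), (107, 3), (105, 1), (104, 4), (101, 0), (100, 5)]
side brightest at deg ccw of mark: [(136, 1), (136, 0), (133, 2), (133, -1), (128, 3), (128, -2)]
t 4.67 tcp [500.  106.7 201.9] F [-0.2  0.4  0.1] delta mm [-195.1   42.8   31.7]
```

The released dial reads within about 2° of the long mark, so it has clicked in. On to the key.

```bash
python3 -m pendant '[[-0.195,0.043,0,0,0,0],[-0.195,0.043,0,0,0,0],[-0.195,0.043,0,0,0,0],[-0.195,0.043,0,0,0,0],[-0.195,0.043,0,0,0,0]]'; python3 - <<'E'
from h import *
delta(593,-70,113)
p=bot.snapshot("wrist");cv2.imwrite("pics/w2.png",p["frame"][:,:,::-1]);print(proj(p,[[593,-70,111],[593,-70,90]]))
E
```

```text
time_s: 5.3
tcp_pos: [592.8, -70.4, 200.3]
eef_rot: [[-0.263, 0.965, -0.003], [0.965, 0.263, 0.001], [0.002, -0.003, -1.0]]
wrist_force: [0.3, 0.0, 0.5]
opening: 0.1
grasp_force: 0.0
t 5.3 tcp [592.8 -70.4 200.3] F [0.3 0.  0.5] delta mm [ 0.2  0.5 70.3]
[[315.63257111 253.44568832]
 [315.48368419 243.10017661]]
```

View pics/w2.png

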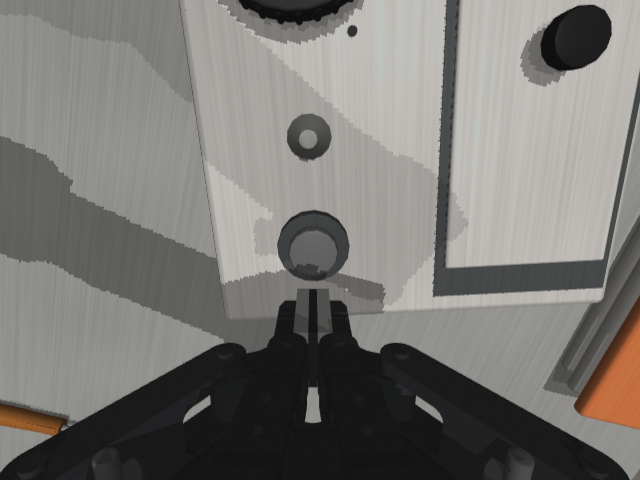

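The wrist view shows the key top centred at about (314,253), against a predicted (316,253), with the nozzle standing clear at (309,137). Now I descend and press.

```bash
python3 -m pendant '[[0,0,0.05,0,0,0],[0,0,0.066,0,0,0],[0,0,0.07,0,0,0],[0,0,0.074,0,0,0],[0,0,0.074,0,0,0]]'; python3 -m pendant '[[0,0,0.003,0,0,0],[0,0,0.003,0,0,0]]'
```

```text
time_s: 5.98
tcp_pos: [594.6, -69.8, 129.0]
eef_rot: [[-0.265, 0.964, 0.002], [0.964, 0.265, 0.0], [-0.0, 0.002, -1.0]]
wrist_force: [0.5, 0.4, 1.9]
opening: 0.0
grasp_force: 0.7
time_s: 6.22
tcp_pos: [594.6, -69.9, 125.6]
eef_rot: [[-0.265, 0.964, 0.002], [0.964, 0.265, 0.0], [-0.0, 0.002, -1.0]]
wrist_force: [0.6, 2.1, 4.0]
opening: 0.2
grasp_force: 1.7
```

```bash
python3 -m pendant '[[0,0,0.002,0,0,0],[0,0,0.002,0,0,0],[0,0,0.004,0,0,0],[0,0,0.004,0,0,0]]'
```

```text
time_s: 6.72
tcp_pos: [594.7, -69.9, 123.0]
eef_rot: [[-0.265, 0.964, 0.002], [0.964, 0.265, 0.001], [0.0, 0.003, -1.0]]
wrist_force: [-2.4, 3.1, 13.7]
opening: -0.2
grasp_force: 6.9
```

It stopped at 13.7 N, well over the 5 N needed, so the key is at its stop. I'll release and check.

```bash
python3 -m pendant '[[0,0,-0.01,0,0,0],[0,0,-0.05,0,0,0],[0,0,-0.11,0,0,0],[0,0,-0.13,0,0,0],[0,0,-0.13,0,0,0]]'; python3 - <<'E'
from h import *
a=bot.snapshot("scene");b=bot.snapshot("side")
A=cv2.resize(a["frame"][195:315,240:400],(400,300),interpolation=2);B=cv2.resize(b["frame"][165:285,275:435],(400,300),interpolation=2)
cv2.imwrite("pics/end.png",np.hstack([A,B])[:,:,::-1])
E
```

```text
time_s: 7.35
tcp_pos: [593.7, -71.3, 251.7]
eef_rot: [[-0.264, 0.965, 0.002], [0.965, 0.264, -0.001], [-0.002, 0.001, -1.0]]
wrist_force: [-0.6, -0.2, -0.7]
opening: 0.0
grasp_force: 0.0
```

View pics/end.png

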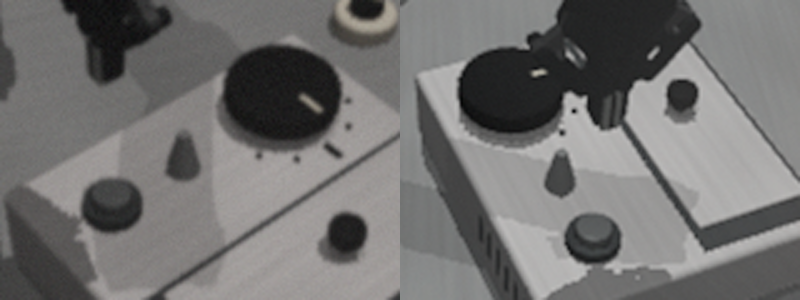

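The pointer (crop 311,103) is in line with the long mark (333,150). The key is back up, the nozzle and lid haven't moved, and the arm is clear of everything.

```bash
python3 -c "
from station import bot
print(bot.job_done())"
```

```text
the job is handed in; nothing more can be done
None
```

The dial was turned two clicks clockwise to the long mark and released, then the start key was pressed to its stop and sprang back; I touched only those two, and handed the job in at about 7.5 s.

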